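Carry a loaded sample pan on a forked lifter to the moisture balance

TASK

Pick up the forked lifter by its handle, slide its prongs under the sample pan, lift the pan with the little core sample standing in it off the pan stand, and carry it level, balanced on the prongs, to the moisture balance, leaving it centred on the balance's support post with the core still standing in the pan. Then draw the lifter out and stand it upright on the bench again, clear of everything. Move the pan only with the lifter: the gripper must not touch the pan or the core, the pan must never tip, and the three loose bottles round the stand must stay where they are.

Things in the scene. Friction and masses are not known exactly. Their poses are not given: they have to be found in the camera images.
- lifter: Loose fork lifter, about 150 g, balanced near mid-handle, standing level on fork plate and rear foot. Origin on its underside below mid-handle; x to the prong tips, z up (mm): plate z 0-4, x 44-134, 60 wide; slot 38 wide, open at the tips, back to x 74; prongs 11 wide; black bar handle 14 wide, z 50-68, x -46 to 49; riser x 44-49, 24 wide; rear leg 12 wide and foot 44 wide, x -47 to -33.
- lifter_grip (a point): Point at the middle of the lifter's handle bar, 59 mm above the lifter's underside; axes as the lifter's.
- lifter_seat (a point): Point on the top face level of the lifter's fork (4 mm above its underside), in the middle of the slot, 100 mm ahead of the handle's middle: the pan's centre should ride here. A post of 26 mm diameter centred here stands clear: 6 mm of slack each side and 13 mm to the slot's closed end.
- pan: Round shallow aluminium sample pan, loose, about 35 g (mm): flat underside 68 diameter, 72 across the rim, 9 tall, floor 3 thick, wall 2. Origin: centre of its underside, z up. It starts on the head of the pan stand, centred within about 2 mm.
- core: Small loose grey stone core sample, an upright cylinder 16 mm in diameter and 26 mm tall, about 25 g, standing near the middle of the pan. Origin: centre of its underside, z along its axis.
- pan_stand: Fixed pan stand (mm): round dark foot 76 diameter, 10 tall; column 14 diameter; flat head 26 diameter, 6 thick, its top 65 above the bench. Origin: centre of its underside; x points to its back. Approach it from its front (-x), moving along +x, between the two dropper bottles at its sides.
- stand_top (a point): Centre of the top of the pan stand's head, 65 mm above the bench.
- balance: Fixed white moisture balance. Origin at bench level under its support post; x to its back. Housing (mm): x -90 (front, small display) to 60, 112 wide, top 30 high. Post: column 14 diameter, flat head 26 diameter, 6 thick, top 75 high. Grey draught shield 85 high on three sides: inner faces x = 49 and y = +-47, side walls from x = -20; open to the front (-x), from where the fork must enter.
- balance_top (a point): Centre of the top of the balance's support post, 75 mm above the bench.
- dropper_a: Loose brown dropper bottle, 29 mm diameter, 78 mm tall, standing to the left (+y) of the pan stand, beside the way in; origin at the centre of its underside.
- dropper_b: Loose blue and red dropper bottle, 31 mm diameter, 78 mm tall, standing to the right (-y) of the pan stand, beside the way in; origin at the centre of its underside.
- small_bottle: Loose small yellow bottle, 25 mm diameter, 50 mm tall, standing close behind the pan stand; origin at the centre of its underside.
Things that resemble listed ones, but are neither listed nor needed, are in the scene too. Several things have the shape of the pan; the one meant has the colours described above.

How it is judged (in metres and radians):
On the way, in this order (a step that is already met when the one before it is completed fails the run):
1. the pan, with the core standing in it, is lifted clear of the stand on the lifter (z of pan in the frame of stand_top above 0.012 m and contact force between lifter and pan above 0.1 N and angle between core's own z axis and vertical below 0.15 rad and horizontal distance between core and pan below 0.026 m and z of core in the frame of pan between 0 and 0.008 m), for 0.3 s.
2. the pan rests centred on the balance's post, clear of the lifter (horizontal distance between pan and balance_top below 0.008 m and z of pan in the frame of balance_top between -0.003 and 0.003 m and contact force between pan and lifter below 0.02 N and angle between core's own z axis and vertical below 0.15 rad and horizontal distance between core and pan below 0.026 m and z of core in the frame of pan between 0 and 0.008 m), for 0.3 s.
At the end, for the whole second after the job is handed in: The pan rests level on the balance's post, centred within 8 mm and seated within 3 mm in height, the core upright on its floor; the lifter stands level on the bench (within 6 mm and 0.08 rad), released, at rest, touching no pan, balance, stand or loose bottle (horizontal distance between pan and balance_top below 0.008 m and z of pan in the frame of balance_top between -0.003 and 0.003 m and angle between pan's own z axis and vertical below 0.06 rad and linear speed of each of pan, lifter below 0.02 m/s and angle between core's own z axis and vertical below 0.15 rad and horizontal distance between core and pan below 0.026 m and z of core in the frame of pan between 0 and 0.008 m and height (world z) of lifter below 0.006 m and angle between lifter's own z axis and vertical below 0.08 rad and contact force between lifter and pan below 0.02 N and contact force between lifter and balance below 0.02 N and contact force between lifter and pan_stand below 0.02 N and contact force between lifter and dropper_a below 0.02 N and contact force between lifter and dropper_b below 0.02 N and contact force between lifter and small_bottle below 0.02 N).
It fails at once if the pan tips by more than 0.25 rad (angle between pan's own z axis and vertical above 0.25 rad).
It fails at once if the core falls over (angle between core's own z axis and vertical above 0.6 rad).
It fails at once if the gripper or arm touches the pan or the core (contact force between any of the fingers, the arm and pan above 0.2 N or contact force between any of the fingers, the arm and core above 0.2 N).
It fails at once if a loose bottle is pushed more than 20 mm from its place or tipped (distance of any of dropper_a, dropper_b, small_bottle from where it was at the start of the episode above 0.02 m or angle between any of dropper_a, dropper_b, small_bottle's own z axis and vertical above 0.35 rad).
It also fails if it takes over 69 s, if anything falls off the work surface, if the arm or the gripper's body presses on something with over 40 N, if the wrist force passes 120 N, or if a joint passes its speed limit or range.

ROBOT

A 6-joint arm with a two-finger parallel gripper is mounted at the origin on a cart in front of the work surface, level with it; the furniture and walls round the work are solid. World frame = base frame: x ahead of the robot, y to its left, z up, the work surface at z = 0. Lengths are in mm, angles in rad, forces in N, time in s.
With the tool pointing down it reaches from about 325 to 900 mm from the base axis. Payload 3.5 kg.
Tool frame: the origin (TCP) lies midway between the tips of the shut fingers; the grasp point (between the pads) lies 19 mm behind it; x points along the fingers, y is the direction in which the jaws open and shut, and the axes are right-handed (so a half turn about x gives the same grasp; the last joint's range is limited). The gripper opens to 85 mm and grips with 20 to 120 N. Pads are 22 mm wide; open, the fingers measure 114 mm over their backs; the gripper's body (76 mm by 85 mm) begins 54 mm behind the grasp point. The pads swing forward as they close: fully open they stand 13 mm farther back than shut.
Start: joints at [1.183, 0.276, -0.026, 1.268, 0, 1.467], TCP at [175.61, 599.819, 231.313] pointing down, gripper open.
Joint ranges: [-3.12, 3.12], [-0.85, 1.88], [-1.08, 1.24], [-1.95, 2.15], [-1.57, 1.53], [-3.14, 3.14]. Speed limits (rad/s): [2.57, 2.57, 3.14, 3.14, 3.14, 3.14].

INTERFACE

Orientations are given as a rotation vector (axis times angle).
In Python, from cell import observe, camera, close_job, spot_in, silhouettes gives the robot as it stands.
- The arm moves only by the tool move_arm, never from a script. Its argument "rows" is a list of rows, each a list of 2 entries, a list of its own where there are three numbers: the shift along the world's x, y, z in cm, then the turn about the world's z in degrees. A call has 1 to 20 rows; each row is the pose to reach, as a shift and turn from the pose measured when the call began; what a row does not reach only later rows make up. A row lasts 1/8 s, in which the tool goes at most 62.5 mm and 10.7 degrees, less where a joint would pass 70% of its speed; a pose out of reach is approached as far as the arm can. A call with a gripper value outside its range is refused whole. "hand" is the finger opening in cm, from 0 to 8.54, set as the call begins (left out, the last holds). The fingers move at their own pace and stop on an object; the grip force is fixed at half the most. Time passes only in rows, so rows that repeat a pose let the fingers close. It gives the time, the measured TCP pose, the force and the opening at its end, in the units of the state.
- observe(): the state, without advancing time (a new reading comes with each control period).
- camera(name): name is "scene" or "side" or "wrist"; returns a dict with "color" (480x640x3 uint8, red, green, blue), "fovy" (degrees; the focal length in pixels is half the picture's height over the tangent of half this angle, whatever the lens; pixels are square), "cx", "cy" (the principal point, pixels), "dist" ([k1, k2, p1, p2, k3] as OpenCV has them; the pictures are not rectified), "rvec" (rotation vector, rad) and "tvec" (3), from world to camera coordinates, as OpenCV has them; the wrist camera has in their place "T_tool_cam" (4x4, takes a point from camera to tool coordinates, whose origin is the TCP and whose axes are the tool frame's). Camera axes: x right, y down, z forward; pixel columns grow to the right and rows downward; lengths in mm; the calibration is good to about 2 mm. A picture is of the moment at which its call begins: read the wrist's pose just before it. There is no depth.
- close_job(): hands the job in, once; it reports no verdict.
Trained networks look in a picture, given as the dict that the camera call returned (one of the last four; its "shot" number tells which), for a name from the list of things; names that differ only in an ending like _2 or _b are one class to them, and where a whole thing is asked for, a point or a joint stands for the part that bears it (a point fixed in the world has none). Each returns a list of dicts, best first, with "conf" (0 to 1); they miss things now and then, are a little off and sometimes report something else, mostly with a low value. They report only what shows in the picture. A call takes as long as a camera call. They do not tell look-alikes from the thing itself.
- spot_in(name, picture): "location" ([column, row] in pixels, amid what is visible of it).
- silhouettes(name, picture): "mask" (480x640 bool, what is visible of it) and "location" ([column, row] in pixels, amid what is visible of it).
The state is a dict: "t": time; "qpos": joint angles; "qvel": joint speeds; "joint_torque": joint torques, N m; "ee_pos": TCP position; "orientation": TCP orientation; "contact_force": force on the tool from outside, world axes, zero at the start; "moment": the same for the moment, N m; "opening": opening from 0.0 (shut) to 1.0 (fully open).
Only numpy, scipy, OpenCV 4.12 (cv2) and the standard library are available. Lean on these libraries where they do the work, as an engineer would, in place of code of your own. Each camera call takes 0.05 s, during which the arm holds its last target.

## Working session

There is one attempt and no reset: what is moved stays moved. The work goes in short steps, Python scripts to look and compute and a tool call to move; the robot and the scene stay as the last step left them, time stands still between calls to the robot, and variables do not carry over. Pictures are saved under pics/ and viewed, and the job is handed in when it is done.

Besides the shell and the picture viewer there is one more tool, called after ">>>" in YAML: its name, and indented under it one key for each argument. move_arm: Moves the arm, as the interface text tells. Its arguments: {"type":"object","properties":{"rows":{"type":"array"},"hand":{"type":"number"}},"required":["rows"]}

```bash
ls; mkdir -p pics; python3 - <<'E'
from cell import observe,camera
import cv2,pickle
print(observe())
for n in ["scene","side","wrist"]:
    c=camera(n); cv2.imwrite(f"pics/{n}0.png",c["color"][:,:,::-1]); pickle.dump(c,open(f"{n}0.pkl","wb"))
    print({k:v for k,v in c.items() if k!="color"})
E
```

```text
pics
{'t': 0.0, 'qpos': array([ 1.18263194e+00,  2.77154637e-01, -2.79431491e-02,  1.26800116e+00,
        6.80374745e-06,  1.46737801e+00]), 'qvel': array([-0.00103849, -0.00144127, -0.00106536, -0.00113489,  0.00209209,
       -0.00085003]), 'joint_torque': array([-8.82259319e-04, -4.45509481e+01,  2.95202029e+01,  1.63596729e-02,
        2.83103503e-05, -1.66822705e-06]), 'ee_pos': array([175.2817151 , 599.0744197 , 230.11694594]), 'orientation': array([ 0.22176199,  1.55978322, -0.22527763]), 'contact_force': array([0.44258968, 0.08160997, 0.35744368]), 'moment': array([ 0.0081984 ,  0.00158116, -0.01011707]), 'opening': 1.001053834754828}
{'fovy': 43.46850227622732, 'cx': 315.6344826244265, 'cy': 241.20250975265174, 'dist': array([0.00737174, 0.        , 0.        , 0.        , 0.        ]), 'rvec': array([ 1.78210887,  1.56244533, -0.76993725]), 'tvec': array([-244.20236157, -249.05029343, 1551.74460014]), 'shot': 1}
{'fovy': 57.462267485146754, 'cx': 324.1686824128794, 'cy': 247.14980353586836, 'dist': array([-0.07603522,  0.        ,  0.        ,  0.        ,  0.        ]), 'rvec': array([ 1.2191278 , -2.0266654 ,  1.15445769]), 'tvec': array([369.24939292, 261.08283206, 589.45812028]), 'shot': 2}
{'fovy': 71.96904207624705, 'cx': 326.71207526061363, 'cy': 237.1144988420912, 'dist': array([-0.03657045,  0.        ,  0.        ,  0.        ,  0.        ]), 'T_tool_cam': array([[-3.67206785e-04, -2.72346532e-01,  9.62199164e-01,
        -1.42603250e+02],
       [ 9.99999804e-01,  3.87609745e-04,  4.91344101e-04,
         7.20109753e-01],
       [-5.06773634e-04,  9.62199156e-01,  2.72346336e-01,
        -6.97640075e+01],
       [ 0.00000000e+00,  0.00000000e+00,  0.00000000e+00,
         1.00000000e+00]]), 'shot': 3}
```

View pics/scene0.png

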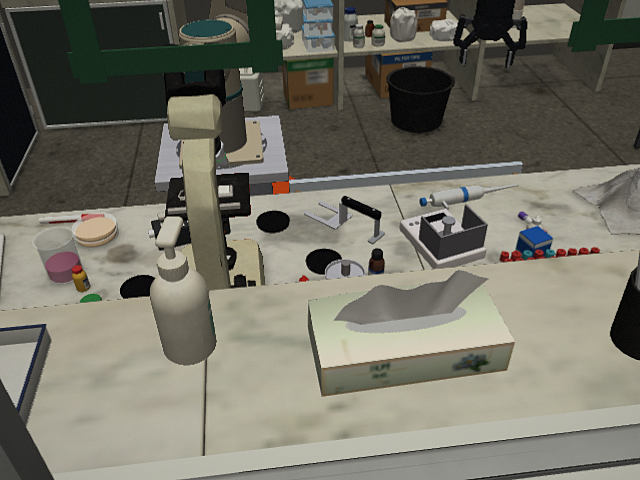

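View pics/side0.png

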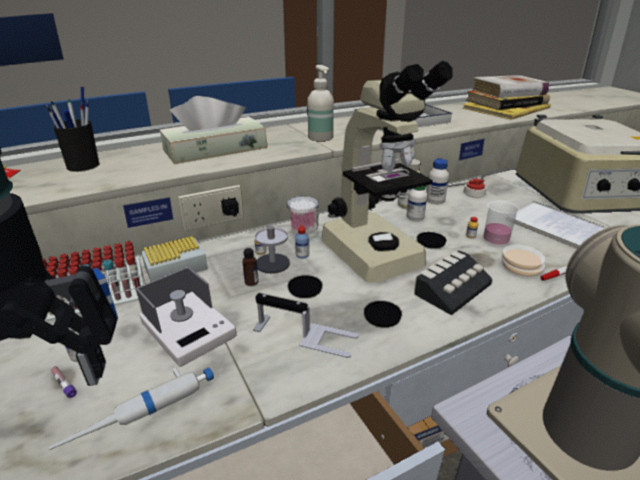

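View pics/wrist0.png

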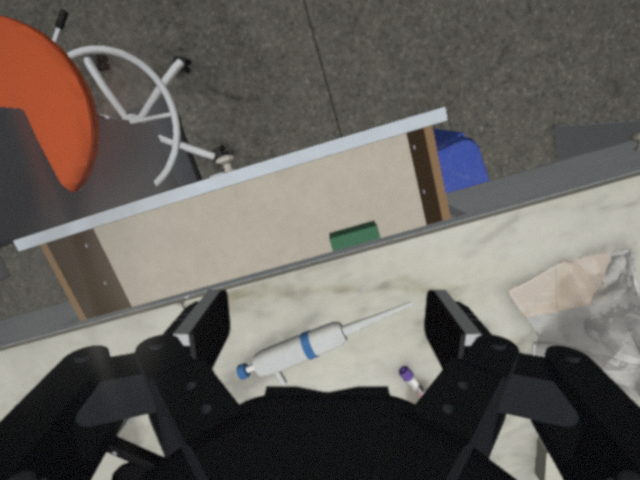

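```bash
cat > h.py <<'E'
import numpy as np,cv2,pickle
from scipy.spatial.transform import Rotation as R
def K(c):
    f=240/np.tan(np.radians(c["fovy"])/2); return np.array([[f,0,c["cx"]],[0,f,c["cy"]],[0,0,1.]])
def ext(c,obs=None):
    if "rvec" in c: return R.from_rotvec(c["rvec"]).as_matrix(), np.array(c["tvec"]).ravel()
    if obs is None: obs=c["obs"]
    T=np.eye(4);T[:3,:3]=R.from_rotvec(obs["orientation"]).as_matrix();T[:3,3]=obs["ee_pos"]
    W=np.linalg.inv(T@c["T_tool_cam"]); return W[:3,:3],W[:3,3]
def proj(c,P):
    Rm,t=ext(c); return cv2.projectPoints(np.array(P,float).reshape(-1,1,3),cv2.Rodrigues(Rm)[0],t,K(c),np.array(c["dist"]))[0].reshape(-1,2)
def ray(c,uv):
    Rm,t=ext(c); n=cv2.undistortPoints(np.array(uv,float).reshape(-1,1,2),K(c),np.array(c["dist"])).reshape(-1,2)
    d=np.c_[n,np.ones(len(n))]@Rm; return -Rm.T@t,d
def onz(c,uv,z):
    o,d=ray(c,uv); return o+d*((z-o[2])/d[:,2])[:,None]
def tri(cs,uvs):
    A=np.zeros((3,3));b=np.zeros(3)
    for c,uv in zip(cs,uvs):
        o,d=ray(c,[uv]);d=d[0]/np.linalg.norm(d[0]);M=np.eye(3)-np.outer(d,d);A+=M;b+=M@o
    return np.linalg.solve(A,b)
def load(n): return pickle.load(open(n+".pkl","rb"))
def snap(n,tag):
    from cell import observe,camera
    o=observe(); c=camera(n); c["obs"]=o; pickle.dump(c,open(f"{n}{tag}.pkl","wb")); cv2.imwrite(f"pics/{n}{tag}.png",c["color"][:,:,::-1]); return c
def crop(c,x0,y0,x1,y1,s,fn):
    im=c["color"][y0:y1,x0:x1,::-1]; cv2.imwrite(fn,cv2.resize(im,None,fx=s,fy=s,interpolation=cv2.INTER_CUBIC))
E
python3 - <<'E'
from h import *
from cell import camera,silhouettes
s=load("side0");sc=load("scene0")
crop(s,130,200,370,370,3.3,"pics/side0c.png"); crop(sc,240,180,500,300,3,"pics/scene0c.png")
for n,c in (("side",s),("scene",sc)):
    o,d=ray(c,[[320,240]]);print(n,o,d)
    c2=camera(n)
    for nm in ["lifter","pan","core","pan_stand","balance","dropper_a","small_bottle"]:
        for r in silhouettes(nm,c2)[:4]:
            ys,xs=np.nonzero(r["mask"]); print(n,nm,round(r["conf"],2),np.round(r["location"]),xs.min(),xs.max(),ys.min(),ys.max())
print(onz(s,[[180,310]],75),onz(s,[[272,264]],0),onz(s,[[262,298],[308,306]],68),onz(s,[[352,338],[350,354]],4))
E
```

```text
side [-153.38923686  503.32052361  524.50970196] [[ 0.76824123 -0.40206981 -0.49850042]]
side lifter 0.97 [302. 325.] 254 358 292 357
side pan 0.98 [429. 240.] 416 446 232 248
side pan 0.65 [272. 236.] 255 287 228 246
side pan 0.58 [304. 287.] 288 322 276 299
side pan 0.58 [385. 310.] 364 401 301 327
side core 0.53 [273. 232.] 267 274 226 239
side pan_stand 0.97 [270. 264.] 257 289 247 273
side balance 0.78 [184. 311.] 137 236 267 366
side dropper_a 0.59 [250. 270.] 242 258 248 286
side dropper_a 0.55 [301. 242.] 295 309 226 258
scene [1388.32895861   88.60987477  770.88464694] [[-0.77650505  0.0919682  -0.62340864]]
scene lifter 0.94 [346. 213.] 305 383 197 243
scene pan 0.85 [274. 221.] 257 288 211 233
scene pan 0.82 [319. 257.] 305 341 249 274
scene pan 0.72 [338. 268.] 325 365 260 278
scene pan 0.59 [135. 287.] 120 153 275 298
scene core 0.63 [348. 268.] 340 350 259 277
scene core 0.6 [445. 234.] 400 486 206 268
scene balance 0.88 [442. 234.] 400 485 205 268
scene dropper_a 0.61 [377. 263.] 368 384 248 275
[[442.94306895 447.93207686  75.        ]] [[610.1620093  222.70683198   0.        ]] [[420.28964458 314.72049931  68.        ]
 [364.4403097  254.84530857  68.        ]] [[322.47453061 191.95846341   4.        ]
 [290.99176441 214.84535197   4.        ]]
```

View pics/side0c.png

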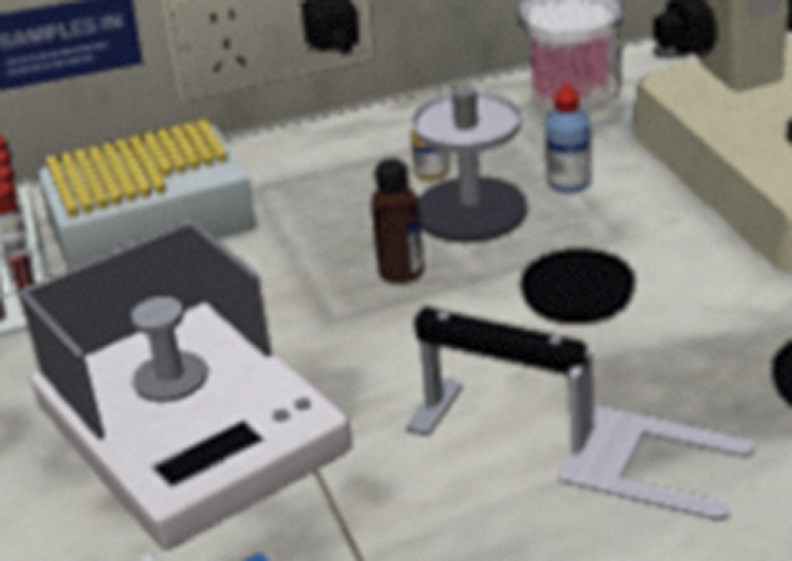

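View pics/scene0c.png

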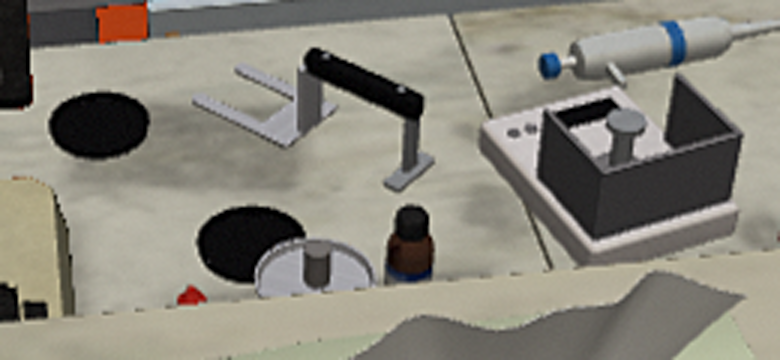

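```bash
python3 - <<'E'
from h import *
s=load("side0");sc=load("scene0")
f=3.3
def C(x,y): return [130+x/f,200+y/f]
def S(x,y): return [240+x/3,180+y/3]
print("A base",onz(s,[C(400,270)],0)); print("B base",onz(s,[C(568,183)],0)); print("Ybase",onz(s,[C(432,175)],0))
print("stand foot c",onz(s,[C(471,203)],10), "pan",tri([s,sc],[C(466,120),S(315,272)]))
print("bal post top",tri([s,sc],[C(158,311),S(627,122)]), onz(s,[C(158,311)],75),onz(sc,[S(627,122)],75))
print("housing front corners", onz(s,[C(168,515),C(350,425),C(38,375)],30))
print("shield top", onz(s,[C(105,420),C(25,288),C(190,225),C(262,280)],85))
print("handle ends",tri([s,sc],[C(428,312),S(415,98)]),tri([s,sc],[C(585,348),S(315,52)]))
o=s and __import__("cell").observe(); print(R.from_rotvec(o["orientation"]).as_matrix())
E
```

```text
A base [[567.35145094 286.52891531   0.        ]]
B base [[611.49696385 148.72143822   0.        ]]
Ybase [[664.67521775 227.71123569   0.        ]]
stand foot c [[604.07590955 222.88492826  10.        ]] pan [607.40679076 222.86573548  70.73713826]
bal post top [493.73437633 443.35194055  71.42165617] [[487.50099295 441.76957038  75.        ]] [[498.2642971  443.87953583  75.        ]]
housing front corners [[386.83386156 466.67378318  30.        ]
 [408.58822997 368.83782893  30.        ]
 [523.75401671 506.29871048  30.        ]]
shield top [[400.6990538  483.13345446  85.        ]
 [525.26495199 501.2369426   85.        ]
 [544.73236921 410.18918193  85.        ]
 [475.26794749 388.70361581  85.        ]]
handle ends [437.012065   316.08608786  64.01170328] [371.82167034 257.84430252  63.4935803 ]
[[ 1.75262671e-05  2.80933093e-01  9.59727356e-01]
 [ 1.69574783e-05  9.59727356e-01 -2.80933093e-01]
 [-1.00000000e+00  2.11982642e-05  1.20565211e-05]]
```

>>> move_arm:
  rows:
    - [[4, -2, 5], 5]
    - [[9, -5, 8], 10]
    - [[14, -8, 9], 15]
    - [[19, -10, 9], 20]
    - [[24, -13, 9], 25]
    - [[28, -15, 9], 28]
    - [[30, -16, 9], 30]
    - [[30, -16, 9], 30]
    - [[30, -16, 9], 30]

```text
t: 2.08
ee_pos: [474.9, 440.1, 321.3]
orientation: [-0.187, 1.563, 0.188]
contact_force: [-0.4, -1.0, 0.5]
opening: 0.995
```

```bash
python3 - <<'E'
from h import *
c=snap("wrist","1"); print(c["obs"]["t"],c["obs"]["ee_pos"],c["obs"]["qpos"])
E
```

```text
2.075 [474.92684514 440.09550369 321.28032548] [6.47337398e-01 2.88340379e-01 1.76070861e-01 1.45900036e+00
 5.12509460e-04 4.08617981e-01]
```

View pics/wrist1.png

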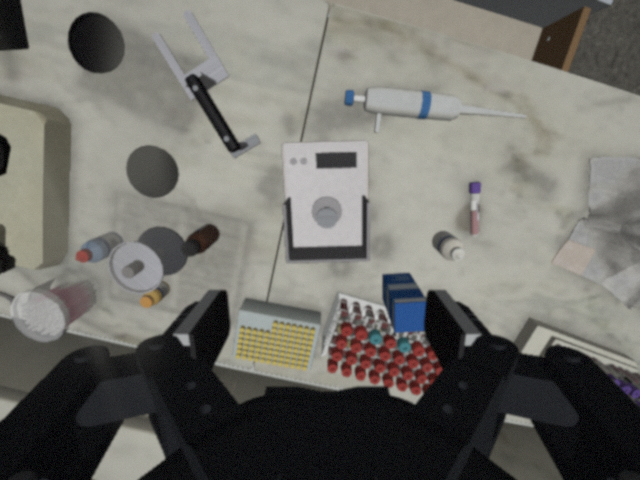

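```bash
python3 - <<'E'
from h import *
c=load("wrist1")
crop(c,60,190,240,320,4.4,"pics/w1a.png"); crop(c,260,120,400,280,3.7,"pics/w1b.png"); crop(c,140,0,280,170,3.5,"pics/w1c.png")
E
```

```text
(no output)
```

View pics/w1a.png

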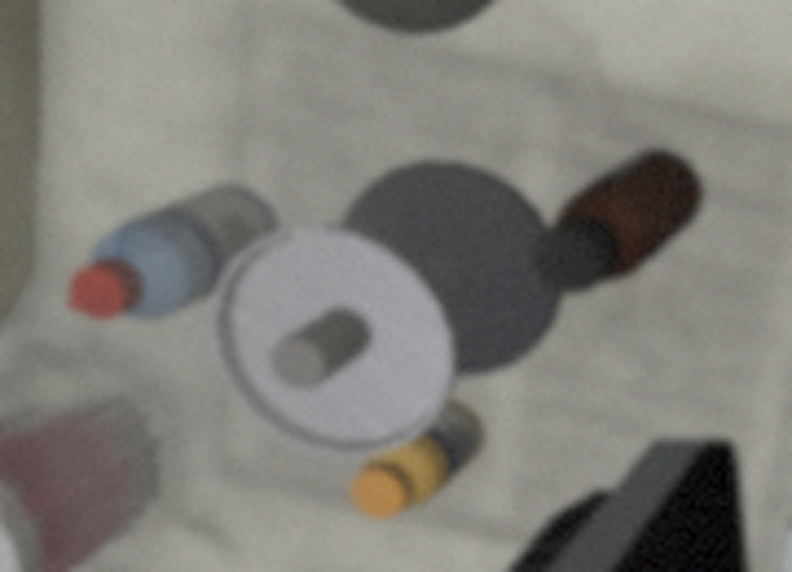

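View pics/w1b.png

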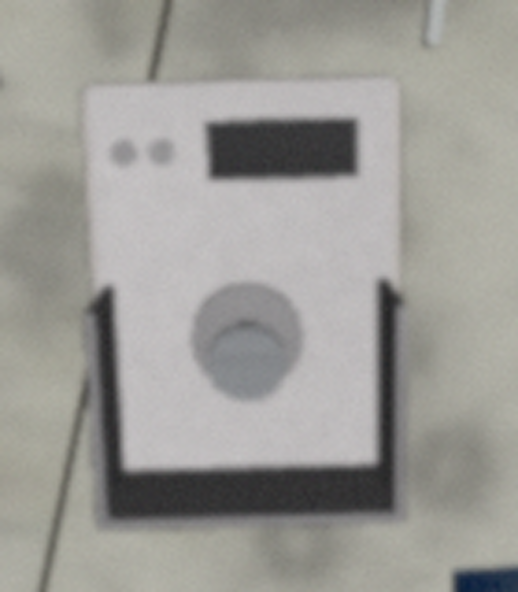

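View pics/w1c.png

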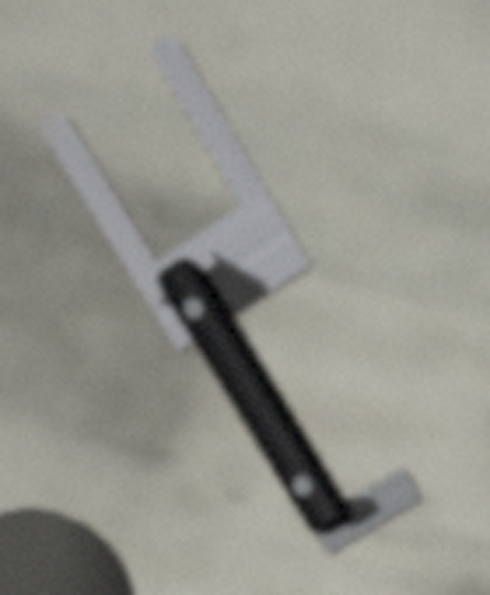

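```bash
python3 - <<'E'
from h import *
c=load("wrist1")
A=lambda x,y:[60+x/4.4,190+y/4.4]
B=lambda x,y:[260+x/3.7,120+y/3.7]
L=lambda x,y:[140+x/3.5,0+y/3.5]
def P(n,uv,z): 
    p=onz(c,uv if isinstance(uv[0],list) else [uv],z); print(n,np.round(p[:,:2],1).tolist()); return p
P("pan rim LRTB z74",[A(218,320),A(455,355),A(325,226),A(345,449)],74)
p=P("pan c",A(337,337),74)
P("core top",A(298,364),65+3+26); P("core bot",A(345,332),68)
P("foot",[A(345,205),A(560,275),A(440,160),A(475,372)],10)
P("A top",A(575,255),78);P("A base",A(665,190),4);P("B top",A(97,291),78);P("B base",A(245,220),0);P("Y top",A(380,491),50)
P("post",[B(249,360),B(206,362),B(291,362),B(249,400)],75); 
f=P("front corners z30",[B(87,86),B(397,80)],30); d=f[0]-f[1]; print("front yaw",np.degrees(np.arctan2(d[0],-d[1])), np.linalg.norm(d))
b=P("shield back corners z85",[B(100,526),B(404,516)],85);d=b[0]-b[1]; print(np.degrees(np.arctan2(d[0],-d[1])), np.linalg.norm(d))
b=P("shield inner floor z30",[B(123,471),B(377,465)],30);d=b[0]-b[1]; print(np.degrees(np.arctan2(d[0],-d[1])), np.linalg.norm(d),b.mean(0))
b=P("display z30",[B(207,123),B(355,119)],30);d=b[0]-b[1]; print(np.degrees(np.arctan2(d[0],-d[1])), np.linalg.norm(d))
l=P("handle z68 front,rear",[L(180,265),L(325,525)],68); d=l[0]-l[1]; print(np.degrees(np.arctan2(d[1],d[0])),np.linalg.norm(d),l.mean(0))
t=P("tips z4",[L(55,115),L(170,42)],4); r=P("rear plate corners",[L(180,350),L(312,265)],4)
P("foot z4",[L(335,553),L(421,495)],0)
d=t.mean(0)-r.mean(0); print(np.degrees(np.arctan2(d[1],d[0])),np.linalg.norm(d), t.mean(0)-d/np.linalg.norm(d)*134)
E
```

```text
pan rim LRTB z74 [[612.9, 190.2], [606.9, 259.4], [576.7, 218.9], [644.9, 230.1]]
pan c [[609.7, 225.0]]
core top [[610.0, 225.1]]
core bot [[610.6, 224.1]]
foot [[595.6, 191.1], [602.6, 263.7], [572.8, 220.4], [644.1, 239.6]]
A top [[566.5, 291.2]]
A base [[567.5, 291.8]]
B top [[610.5, 157.2]]
B base [[613.2, 152.8]]
Y top [[671.4, 230.3]]
post [[489.9, 445.8], [493.9, 432.3], [487.3, 459.2], [503.0, 448.9]]
front corners z30 [[419.4, 371.5], [392.3, 474.1]]
front yaw 14.77430988353825 106.11881231646663
shield back corners z85 [[553.7, 410.8], [526.6, 507.1]]
15.687594226994534 100.04304099312152
shield inner floor z30 [[551.6, 412.7], [526.9, 503.9]]
15.109379789695373 94.48052243621777 [539.25423926 458.28384678  30.        ]
display z30 [[421.7, 414.3], [408.3, 463.5]]
15.242438793688601 51.03345055020882
handle z68 front,rear [[371.0, 261.7], [439.6, 320.3]]
-139.48985405979616 90.21272366471187 [405.25881674 290.97683761  68.        ]
tips z4 [[325.3, 183.6], [292.8, 221.0]]
rear plate corners [[394.4, 239.5], [354.1, 283.0]]
foot z4 [[454.7, 308.0], [425.2, 336.8]]
-137.87978930120752 87.86947594198992 [408.43393315 292.2012764    4.        ]
```

>>> move_arm:
  rows:
    - [[0, -1, 0], -8]
    - [[-1, -2, 0], -18]
    - [[-1.5, -3.5, 0], -28]
    - [[-2, -5, 0], -38]
    - [[-3, -6.5, 0], -48]
    - [[-4, -8, -1], -58]
    - [[-5, -10, -2], -68]
    - [[-5.5, -12, -3], -78]
    - [[-6, -13, -4], -88]
    - [[-6.5, -14, -6], -98]
    - [[-6.9, -14.9, -7], -108]
    - [[-6.9, -14.9, -9], -118]
    - [[-6.9, -14.9, -10], -128]
    - [[-6.9, -14.9, -11], -138]
    - [[-6.9, -14.9, -12], -146]
    - [[-6.9, -14.9, -12], -152]
    - [[-6.9, -14.9, -12], -152]
    - [[-6.9, -14.9, -12], -152]

```text
t: 4.38
ee_pos: [405.3, 291.8, 201.7]
orientation: [1.797, 0.687, -1.795]
contact_force: [-0.3, 0.7, -0.4]
opening: 0.997
```

```bash
python3 - <<'E'
from h import *
c=snap("wrist","2"); print(c["obs"]["t"],c["obs"]["ee_pos"],c["obs"]["qpos"])
M=R.from_rotvec(c["obs"]["orientation"]).as_matrix(); print(np.degrees(np.arctan2(M[1,1],M[0,1])))
E
```

```text
4.375 [405.25504546 291.83783865 201.74284534] [ 4.94645013e-01  7.17076479e-02 -3.36579359e-01  1.16142954e+00
 -8.58724416e-05  2.90556399e+00]
-48.13549485362612
```

View pics/wrist2.png

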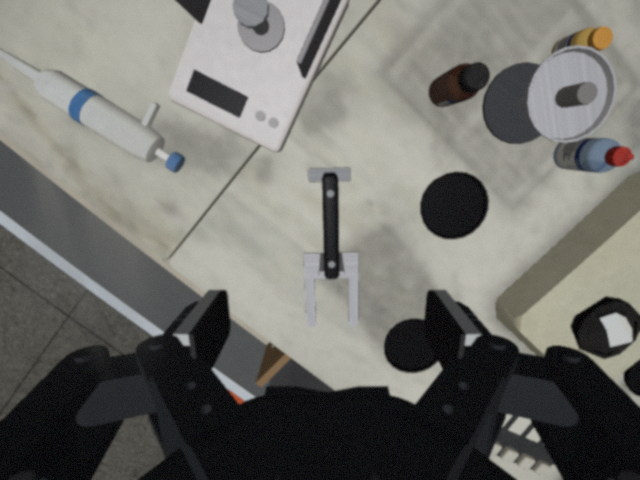

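```bash
python3 - <<'E'
from h import *
c=load("wrist2")
crop(c,280,150,390,340,3.1,"pics/w2a.png"); crop(c,420,10,640,190,3.6,"pics/w2b.png")
E
```

```text
(no output)
```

View pics/w2a.png

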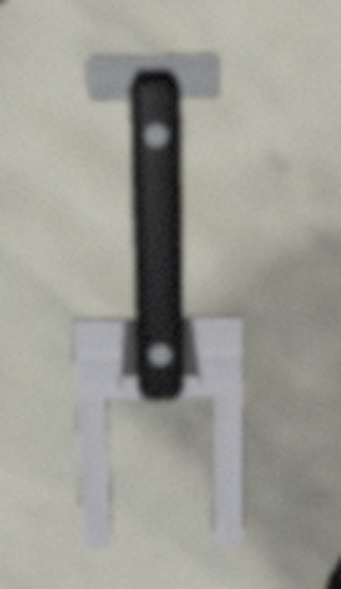

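View pics/w2b.png

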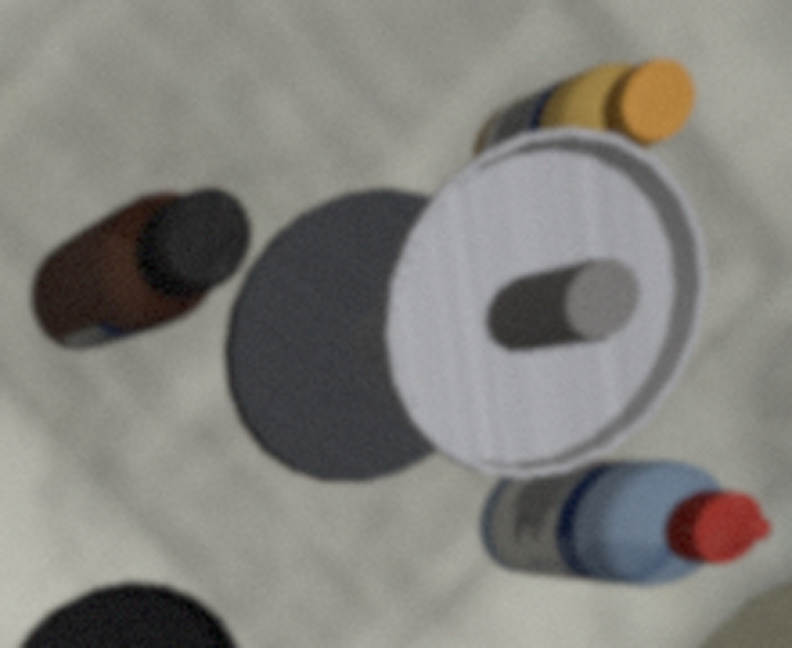

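```bash
python3 - <<'E'
from h import *
c=load("wrist2")
A=lambda x,y:[420+x/3.6,10+y/3.6]
L=lambda x,y:[280+x/3.1,150+y/3.1]
def P(n,uv,z): 
    p=onz(c,uv if isinstance(uv[0],list) else [uv],z); print(n,np.round(p[:,:2],1).tolist()); return p
P("pan rim",[A(385,325),A(706,280),A(570,127),A(515,478)],74); P("pan c",A(546,303),74)
P("core top",A(602,299),94)
P("A top",A(203,238),78);P("A base",A(72,298),4);P("B top",A(700,530),78);P("B base",A(520,520),0);P("Y top",A(655,102),50)
P("pan foot left/top/bot",[A(226,345),A(380,188),A(345,480)],10)
def yaw(n,a):
    d=a[1]-a[0];print("  ",n,np.degrees(np.arctan2(d[1],d[0])),np.linalg.norm(d),a.mean(0))
yaw("handle",P("handle z68 rear,front",[L(155,71),L(160,399)],68))
t=P("tips",[L(97,546),L(228,546)],4);r=P("plate rear",[L(75,318),L(243,318)],4); yaw("fork",np.array([r.mean(0),t.mean(0)]))
u=(t.mean(0)-r.mean(0));u/=np.linalg.norm(u);print(t.mean(0)-134*u,r.mean(0)-44*u)
f=P("foot front z4",[L(88,98),L(219,97)],3); yaw("foot->",f)
b=P("bolts z68",[L(155,135),L(160,355)],68); yaw("bolts",b)
E
```

```text
pan rim [[585.1, 245.9], [640.3, 200.6], [637.8, 247.0], [584.8, 199.1]]
pan c [[612.4, 223.2]]
core top [[609.4, 223.9]]
A top [[567.9, 288.8]]
A base [[564.9, 289.9]]
B top [[605.4, 160.3]]
B base [[613.8, 150.4]]
Y top [[671.3, 228.4]]
pan foot left/top/bot [[582.9, 251.8], [636.4, 250.9], [582.2, 201.1]]
handle z68 rear,front [[440.9, 321.5], [372.0, 257.4]]
   handle -137.06672253308503 94.01810579542884 [406.45596282 289.43885195  68.        ]
tips [[292.7, 216.3], [325.5, 179.7]]
plate rear [[355.3, 281.2], [394.6, 237.5]]
   fork -137.04775050484457 90.03889013931506 [342.02519913 228.65688634   4.        ]
[407.1520095  289.28722303   4.        ] [407.18047404 289.31372233   4.        ]
foot front z4 [[415.9, 328.0], [445.1, 295.9]]
   foot-> -47.664496928849246 43.34861037222332 [430.50927891 311.96263069   3.        ]
bolts z68 [[428.2, 310.0], [382.1, 266.6]]
   bolts -136.65333150655204 63.312154551364685 [405.16267661 288.28688923  68.        ]
```

>>> move_arm:
  rows:
    - [[0.1, -0.1, -2], 0.5]
    - [[0.2, -0.15, -5], 1.1]
    - [[0.2, -0.15, -8], 1.1]
    - [[0.2, -0.15, -11], 1.1]
    - [[0.2, -0.15, -13], 1.1]
    - [[0.2, -0.15, -14.5], 1.1]
    - [[0.2, -0.15, -15.5], 1.1]
    - [[0.2, -0.15, -16.1], 1.1]
    - [[0.2, -0.15, -16.1], 1.1]
    - [[0.2, -0.15, -16.1], 1.1]

```text
t: 5.68
ee_pos: [408.0, 290.5, 41.4]
orientation: [1.786, 0.702, -1.781]
contact_force: [0.2, 0.1, 0.5]
opening: 1.002
```

```bash
python3 - <<'E'
from h import *
c=snap("wrist","3"); s=snap("side","3");print(c["obs"]["t"],c["obs"]["ee_pos"],c["obs"]["qpos"])
M=R.from_rotvec(c["obs"]["orientation"]).as_matrix(); print(M)
im=np.hstack([cv2.resize(s["color"][230:380,200:400],(400,300)),c["color"][180:480,120:520]]); cv2.imwrite("pics/m3.png",im[:,:,::-1])
E
```

```text
5.675 [407.96735057 290.53838056  41.35316987] [ 4.89777970e-01  2.40679084e-01 -5.19753296e-01  8.08007697e-01
 -1.31031954e-04  2.88198161e+00]
[[ 2.14088187e-03  6.81190683e-01 -7.32102909e-01]
 [ 9.92821832e-04 -7.32105674e-01 -6.81190353e-01]
 [-9.99997215e-01  7.31500328e-04 -2.24365275e-03]]
```

View pics/m3.png

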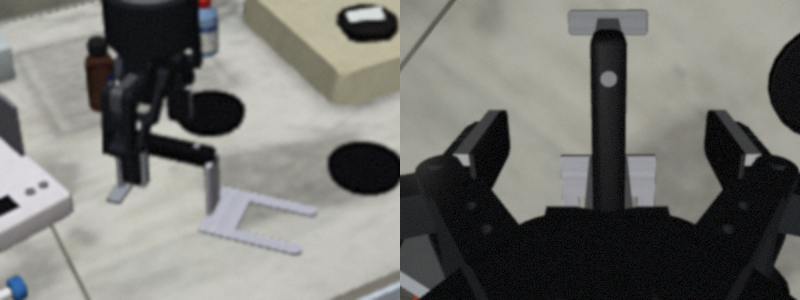

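>>> move_arm:
  hand: 0.6
  rows:
    - [[0, 0, 0], 0]
    - [[0, 0, 0], 0]
    - [[0, 0, 0], 0]
    - [[0, 0, 0], 0]
    - [[0, 0, 0], 0]
    - [[0, 0, 0], 0]
    - [[0, 0, 0], 0]
    - [[0, 0, 0], 0]

```text
t: 6.78
ee_pos: [408.0, 290.5, 41.4]
orientation: [1.786, 0.701, -1.781]
contact_force: [0.6, 0.3, 1.2]
opening: 0.153
```

```bash
python3 - <<'E'
from h import *
c=snap("wrist","4"); s=snap("side","4");print(c["obs"]["t"],c["obs"]["ee_pos"],c["obs"]["opening"],c["obs"]["contact_force"])
im=np.hstack([cv2.resize(s["color"][230:380,200:400],(400,300)),c["color"][180:480,120:520]]); cv2.imwrite("pics/m4.png",im[:,:,::-1])
E
```

```text
6.775 [407.98703387 290.49328861  41.38251754] 0.15324124260682367 [0.62685119 0.26956091 1.23181137]
```

View pics/m4.png

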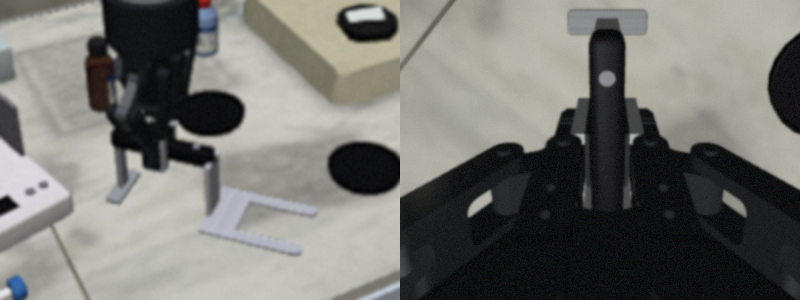

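```bash
python3 - <<'E'
from h import *
c=load("wrist1");d=load("wrist2");s=load("side0")
print(onz(c,[[72,215],[70,120]],30), onz(d,[[500,305],[640,200]],30), onz(s,[[322,235],[375,275],[424,262]],30), onz(s,[[345,190],[380,190],[430,185]],150))
o,v=ray(c,[[326,217]]);print(o)
print(onz(d,[[252,10]],75))
E
```

```text
[[578.4855627  107.77601705  30.        ]
 [453.41300299 100.06112561  30.        ]] [[457.26959107  92.46659142  30.        ]
 [626.20293387  73.71194275  30.        ]] [[627.10181977  89.62061809  30.        ]
 [433.67017579  72.18952902  30.        ]
 [425.65040792 -45.91707606  30.        ]] [[ 589.3220997    54.18136317  150.        ]
 [ 554.90858752  -12.73919896  150.        ]
 [ 527.49505522 -127.88095636  150.        ]]
[407.44892949 424.59328961 463.92632893]
[[490.30612196 441.85370554  75.        ]]
```

>>> move_arm:
  rows:
    - [[0, 0, 0.5], 0]
    - [[0, 0, 1.5], 0]
    - [[0, 0, 3.5], 0]
    - [[0, 0, 6], 0]
    - [[0, 0, 9], 0]
    - [[0, 0, 11], 0]
    - [[0, 0, 12.5], 0]
    - [[0, 0, 13], 0]
    - [[0, 0, 13], 0]

```text
t: 8.0
ee_pos: [407.8, 290.4, 171.3]
orientation: [1.786, 0.701, -1.781]
contact_force: [0.3, -0.1, -1.8]
opening: 0.153
```

```bash
python3 - <<'E'
from h import *
c=snap("wrist","5"); s=snap("side","5");print(c["obs"]["t"],c["obs"]["ee_pos"],c["obs"]["opening"],c["obs"]["contact_force"])
im=np.hstack([cv2.resize(s["color"][170:345,200:400],(400,350)),c["color"][130:480,120:520]]); cv2.imwrite("pics/m5.png",im[:,:,::-1])
E
```

```text
8.0 [407.84510384 290.43439131 171.28293161] 0.15305083820871104 [ 0.27349788 -0.08439955 -1.78384449]
```

View pics/m5.png

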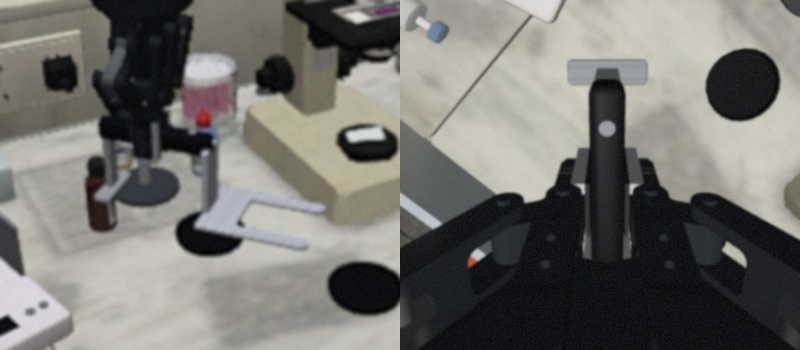

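>>> move_arm:
  rows:
    - [[0, 0, 1], 4]
    - [[0, 0, 3], 12]
    - [[0, 0, 5], 21]
    - [[0, 0, 7], 30]
    - [[0, 0, 8.5], 39]
    - [[0, 0, 9], 45]
    - [[0, 0, 9], 47]
    - [[0, 0, 9], 47]
    - [[0, 0, 9], 47]

```text
t: 9.22
ee_pos: [406.9, 289.9, 259.7]
orientation: [1.21, 1.209, -1.211]
contact_force: [0.2, 0.1, -1.7]
opening: 0.149
```

```bash
python3 - <<'E'
from h import *
c=snap("wrist","6"); print(c["obs"]["t"],c["obs"]["ee_pos"],c["obs"]["qpos"])
E
```

```text
9.225 [406.90117333 289.91538201 259.65995433] [ 4.89439554e-01  3.93905575e-02 -2.46577029e-01  1.28579371e+00
  2.79232461e-04  2.06224249e+00]
```

View pics/wrist6.png

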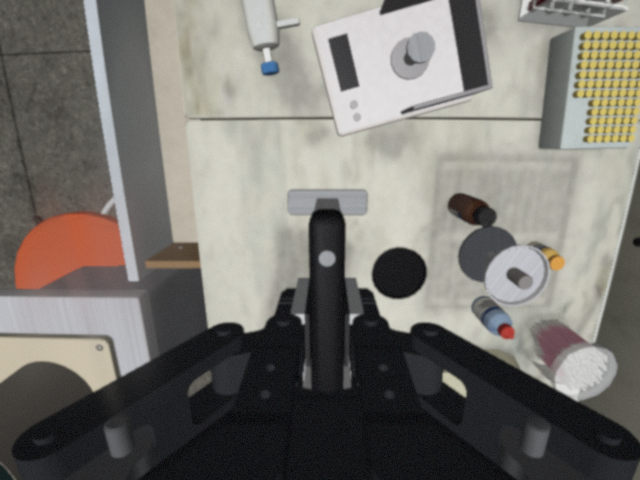

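```bash
python3 - <<'E'
from h import *
c=load("wrist6")
crop(c,440,180,580,350,3.5,"pics/w6a.png"); crop(c,370,10,450,90,6,"pics/w6b.png")
E
```

```text
(no output)
```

View pics/w6a.png

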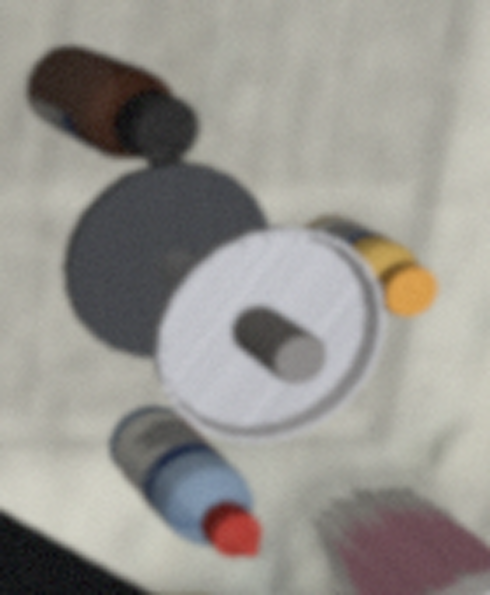

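View pics/w6b.png

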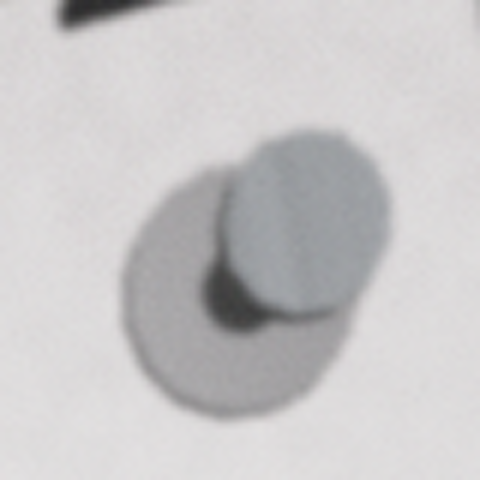

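```bash
python3 - <<'E'
from h import *
c=load("wrist6")
A=lambda x,y:[440+x/3.5,180+y/3.5]
B=lambda x,y:[370+x/6,10+y/6]
def P(n,uv,z): 
    p=onz(c,uv if isinstance(uv[0],list) else [uv],z); print(n,np.round(p[:,:2],1).tolist(),np.round(p.mean(0)[:2],1)); return p
P("pan rim",[A(157,340),A(383,320),A(290,226),A(250,440)],74); P("pan c",A(270,333),74)
P("core top",A(299,357),94); P("core bot",A(258,327),68)
P("A top",A(165,125),78);P("B top",A(235,530),78);P("Y top",A(411,290),50)
P("A base",A(65,78),4);P("B base",A(155,445),5)
P("post",[B(309,218),B(232,225),B(389,222),B(320,129),B(300,316)],75)
P("balance ring base z30", B(238,292),30+3)
E
```

```text
pan rim [[576.7, 221.9], [647.2, 228.1], [612.6, 258.6], [611.4, 187.5]] [612. 224.]
pan c [[611.9, 224.0]] [611.9 224. ]
core top [[609.4, 224.7]] [609.4 224.7]
core bot [[611.5, 223.6]] [611.5 223.6]
A top [[568.2, 290.4]] [568.2 290.4]
B top [[609.2, 157.5]] [609.2 157.5]
Y top [[672.3, 229.0]] [672.3 229. ]
A base [[567.4, 291.2]] [567.4 291.2]
B base [[617.5, 149.5]] [617.5 149.5]
post [[491.4, 444.9], [480.0, 443.8], [503.5, 444.5], [492.3, 457.0], [491.0, 431.4]] [491.6 444.3]
balance ring base z30 [[490.9, 444.2]] [490.9 444.2]
```

>>> move_arm:
  rows:
    - [[0, 0, 0], 4]
    - [[0, 0, 0], 12]
    - [[0, -0.5, 0], 21]
    - [[0.2, -1.5, 0], 30]
    - [[0.5, -3, 0], 39]
    - [[0.8, -5, 0], 48]
    - [[1, -7, -1], 57]
    - [[1.5, -9, -2], 66]
    - [[1.8, -10.5, -3.5], 75]
    - [[2, -11.5, -5], 84]
    - [[2, -11.5, -7], 93]
    - [[2, -11.5, -9], 100]
    - [[2, -11.5, -11], 104]
    - [[2, -11.5, -13], 105]
    - [[2, -11.5, -14], 105]
    - [[2, -11.5, -14.5], 105]
    - [[2, -11.5, -14.5], 105]

```text
t: 11.4
ee_pos: [427.1, 175.0, 114.9]
orientation: [-0.204, 1.561, 0.203]
contact_force: [0.1, 0.0, -1.5]
opening: 0.15
```

```bash
cat > st.py <<'E'
from h import *
import sys
from cell import observe
def st():
    o=observe(); M=R.from_rotvec(o["orientation"]).as_matrix()
    print("t",o["t"],"tcp",np.round(o["ee_pos"],1),"yaw",round(float(np.degrees(np.arctan2(M[1,2],M[0,2]))),2),"down",np.round(M[:,0],4),"F",np.round(o["contact_force"],1),"q6",o["qpos"][5],"op",o["opening"])
    u=M[:,2]; print("seat",np.round(o["ee_pos"]+101*u,1),"under z",round(o["ee_pos"][2]-41.4,1))
st()
E
python3 - <<'E'
from st import *
s=snap("side","7");sc=snap("scene","7")
crop(s,180,130,420,310,3.3,"pics/m7.png");crop(sc,240,130,480,300,3.3,"pics/m7b.png")
E
```

```text
t 11.4 tcp [427.1 175.  114.9] yaw 14.88 down [ 4.e-04 -7.e-04 -1.e+00] F [ 0.1  0.  -1.5] q6 -0.010589811899802385 op 0.14954061685739564
seat [524.7 200.9 115. ] under z 73.5
```

View pics/m7.png

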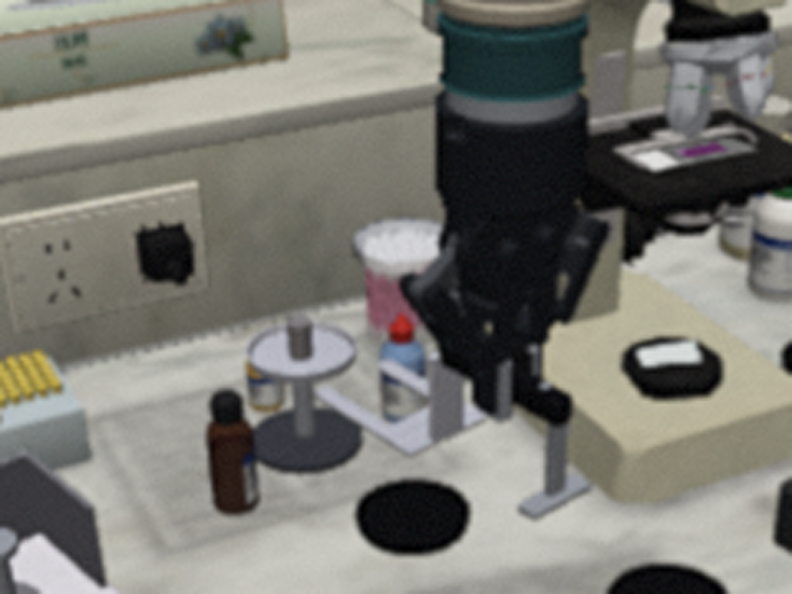

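View pics/m7b.png

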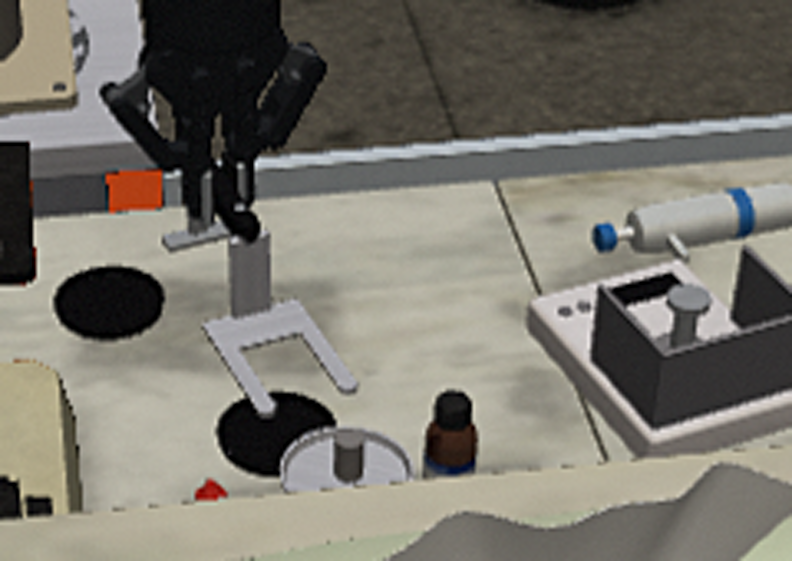

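```bash
python3 - <<'E'
from h import *
s=load("side7");sc=load("scene7")
a=np.radians(14.88);u=np.array([np.cos(a),np.sin(a),0]);v=np.array([-u[1],u[0],0]);t=np.array([427.1,175,73.5])
L=lambda x,y,z:t+(x+.9)*u+y*v+np.array([0,0,z])
pts=[L(134,24.5,4),L(134,-24.5,4),L(44,30,4),L(74,0,4)]
print((proj(sc,pts)-[240,130])*3.3); print((proj(s,pts)-[180,130])*3.3)
# pan rim centre & post
q=[[611.3,224,74],[491.2,444.8,75]]
print((proj(sc,q)-[240,130])*3.3,(proj(s,q)-[180,130])*3.3)
# triangulate tips in pair
S=lambda x,y:[240+x/3.3,130+y/3.3]
print(pts[0],onz(sc,[S(347,387)],77.5),pts[1],onz(sc,[S(268,407)],77.5))
E
```

```text
[[346.4681705  385.75980593]
 [264.19824028 408.1405006 ]
 [292.20277913 293.96011957]
 [264.14565098 335.21360828]]
[[317.14536869 386.19671205]
 [379.62040376 358.99029967]
 [407.35343046 450.01377723]
 [412.8271689  410.32158497]]
[[347.18090054 463.69104741]
 [687.67576098 291.90399064]] [[294.53065021 344.77689797]
 [-14.37790239 539.78383803]]
[551.18474479 233.32011755  77.5       ] [[552.29317847 233.43685432  77.5       ]] [563.76772177 185.96329449  77.5       ] [[563.10367115 188.13716627  77.5       ]]
```

>>> move_arm:
  rows:
    - [[0, 0, -0.8], 0]
    - [[0, 0, -1.6], 0]
    - [[0, 0, -1.95], 0.1]
    - [[0.5, 0.1, -1.95], 0.1]
    - [[1.4, 0.4, -1.95], 0.1]
    - [[2.4, 0.65, -1.95], 0.1]
    - [[3.4, 0.9, -1.95], 0.1]
    - [[4.4, 1.2, -1.95], 0.1]
    - [[4.4, 1.2, -1.95], 0.1]

```text
t: 12.62
ee_pos: [472.9, 187.4, 96.2]
orientation: [-0.206, 1.559, 0.205]
contact_force: [-1.1, -0.1, -1.9]
opening: 0.15
```

```bash
python3 - <<'E'
from st import *
s=snap("side","8");sc=snap("scene","8")
a=cv2.resize(s["color"][190:290,220:360],None,fx=2.8,fy=2.8,interpolation=cv2.INTER_CUBIC);b=cv2.resize(sc["color"][180:280,280:420],None,fx=2.8,fy=2.8,interpolation=cv2.INTER_CUBIC)
cv2.imwrite("pics/m8.png",np.hstack([a,b])[:,:,::-1])
E
```

```text
t 12.625 tcp [472.9 187.4  96.2] yaw 14.98 down [ 2.5e-03 -2.0e-04 -1.0e+00] F [-1.1 -0.1 -1.9] q6 -0.01083640126347228 op 0.14953143985340078
seat [570.5 213.5  96.4] under z 54.8
```

View pics/m8.png

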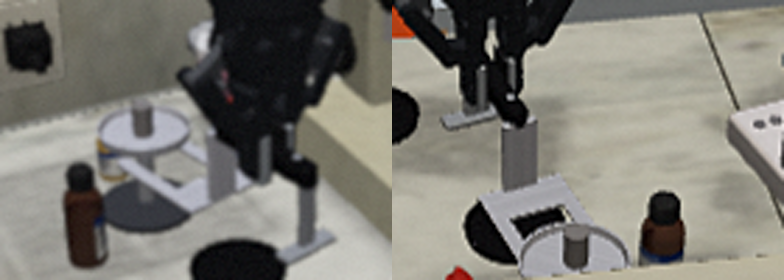

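>>> move_arm:
  rows:
    - [[0.5, 0.1, 0], 0]
    - [[1.4, 0.35, 0], 0]
    - [[2.3, 0.6, 0], 0]
    - [[3.2, 0.8, 0], 0]
    - [[3.8, 1, 0], 0]
    - [[4.1, 1.05, 0], 0]
    - [[4.1, 1.05, 0], 0]

```text
t: 13.6
ee_pos: [512.5, 197.6, 95.7]
orientation: [-0.206, 1.561, 0.205]
contact_force: [-0.7, -0.4, -1.5]
opening: 0.154
```

```bash
python3 - <<'E'
from st import *
s=snap("side","9");sc=snap("scene","9")
a=cv2.resize(s["color"][190:290,220:360],None,fx=2.8,fy=2.8,interpolation=cv2.INTER_CUBIC);b=cv2.resize(sc["color"][180:280,280:420],None,fx=2.8,fy=2.8,interpolation=cv2.INTER_CUBIC)
cv2.imwrite("pics/m9.png",np.hstack([a,b])[:,:,::-1])
E
```

```text
t 13.6 tcp [512.5 197.6  95.7] yaw 14.99 down [ 5.e-04 -7.e-04 -1.e+00] F [-0.7 -0.4 -1.5] q6 -0.010877471010658887 op 0.1536539459218805
seat [610.  223.7  95.8] under z 54.3
```

View pics/m9.png

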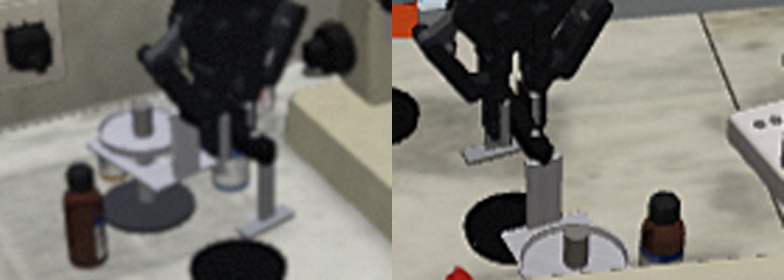

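>>> move_arm:
  rows:
    - [[0, 0, 0.3], 0]
    - [[0, 0, 0.5], 0]
    - [[0, 0, 0.6], 0]
    - [[0, 0, 0.7], 0]
    - [[0, 0, 0.8], 0]
    - [[0, 0, 0.9], 0]
    - [[0, 0, 1.1], 0]
    - [[0, 0, 1.4], 0]
    - [[0, 0, 1.7], 0]
    - [[0, 0, 2], 0]
    - [[0, 0, 2.2], 0]
    - [[0, 0, 2.4], 0]
    - [[0, 0, 2.5], 0]
    - [[0, 0, 2.5], 0]
    - [[0, 0, 2.5], 0]

```text
t: 15.58
ee_pos: [511.9, 197.5, 120.6]
orientation: [-0.206, 1.561, 0.205]
contact_force: [-0.5, -0.5, -2.3]
opening: 0.147
```

```bash
python3 - <<'E'
from st import *
s=snap("side","10");sc=snap("scene","10")
a=cv2.resize(s["color"][170:270,220:360],None,fx=2.8,fy=2.8,interpolation=cv2.INTER_CUBIC);b=cv2.resize(sc["color"][180:280,280:420],None,fx=2.8,fy=2.8,interpolation=cv2.INTER_CUBIC)
cv2.imwrite("pics/m10.png",np.hstack([a,b])[:,:,::-1])
E
```

```text
t 15.575 tcp [511.9 197.5 120.6] yaw 14.99 down [-0.e+00 -8.e-04 -1.e+00] F [-0.5 -0.5 -2.3] q6 -0.010902616614145037 op 0.14739138560445064
seat [609.5 223.6 120.6] under z 79.2
```

View pics/m10.png

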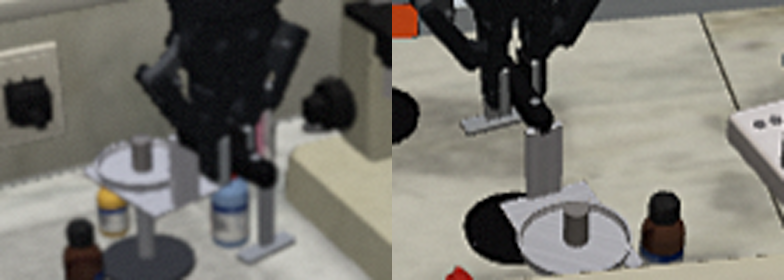

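>>> move_arm:
  rows:
    - [[0, 0, 0.4], 0]
    - [[0, 0, 1.2], 0]
    - [[0, 0, 2.1], 0]
    - [[0, 0, 2.8], 0]
    - [[-0.14, 0.26, 3.1], 0]
    - [[-0.38, 0.7, 3.1], 0]
    - [[-0.71, 1.32, 3.1], 0]
    - [[-1.14, 2.11, 3.1], 0]
    - [[-1.67, 3.08, 3.1], 0]
    - [[-2.28, 4.22, 3.1], 0]
    - [[-2.95, 5.45, 3.1], 0]
    - [[-3.62, 6.68, 3.1], 0]
    - [[-4.28, 7.91, 3.1], 0]
    - [[-4.95, 9.14, 3.1], 0]
    - [[-5.62, 10.37, 3.1], 0]
    - [[-6.28, 11.6, 3.1], 0]
    - [[-6.85, 12.66, 3.1], 0]
    - [[-7.28, 13.45, 3.1], 0]
    - [[-7.57, 13.98, 3.1], 0]
    - [[-7.76, 14.33, 3.1], 0]

```text
t: 18.18
ee_pos: [434.2, 341.0, 151.6]
orientation: [-0.206, 1.561, 0.205]
contact_force: [0.7, 0.0, -1.7]
opening: 0.153
```

```bash
python3 - <<'E'
from st import *
s=snap("side","11");sc=snap("scene","11")
a=cv2.resize(s["color"][150:290,120:320],None,fx=2,fy=2,interpolation=cv2.INTER_CUBIC);b=cv2.resize(sc["color"][150:290,300:500],None,fx=2,fy=2,interpolation=cv2.INTER_CUBIC)
cv2.imwrite("pics/m11.png",np.hstack([a,b])[:,:,::-1])
E
```

```text
t 18.175 tcp [434.2 341.  151.6] yaw 14.99 down [ 1.e-04 -9.e-04 -1.e+00] F [ 0.7  0.  -1.7] q6 0.2873813568835168 op 0.15299844717148212
seat [531.8 367.1 151.6] under z 110.2
```

View pics/m11.png

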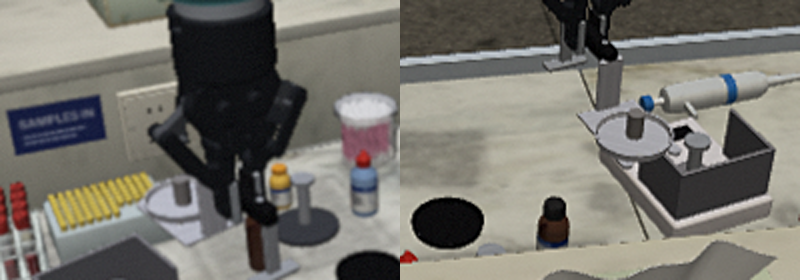

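>>> move_arm:
  rows:
    - [[-0.14, 0.26, 0], 0]
    - [[-0.38, 0.7, 0], 0]
    - [[-0.71, 1.32, 0], 0]
    - [[-1.14, 2.11, 0], 0]
    - [[-1.67, 3.08, 0], 0]
    - [[-2.24, 4.13, 0], 0]
    - [[-2.77, 5.1, 0], 0]
    - [[-3.24, 5.98, 0], 0]
    - [[-3.62, 6.68, 0], 0]
    - [[-3.91, 7.21, 0], 0]
    - [[-4.1, 7.56, 0], 0]
    - [[-4.2, 7.74, 0], 0]
    - [[-4.2, 7.74, 0], 0]
    - [[-4.2, 7.74, 0], 0]

```text
t: 20.02
ee_pos: [392.4, 418.2, 151.6]
orientation: [-0.206, 1.561, 0.205]
contact_force: [-0.0, 0.2, -1.5]
opening: 0.151
```

```bash
python3 - <<'E'
from st import *
s=snap("side","12");sc=snap("scene","12");w=snap("wrist","12")
crop(s,110,190,290,370,3.2,"pics/s12.png");crop(sc,380,140,520,280,4,"pics/sc12.png")
a=load("side11");print(onz(a,[[272.3,239.5]],65))
E
```

```text
t 20.025 tcp [392.4 418.2 151.6] yaw 14.99 down [-0.e+00 -9.e-04 -1.e+00] F [-0.   0.2 -1.5] q6 0.4433286746599273 op 0.1508598400589007
seat [489.9 444.3 151.5] under z 110.2
[[603.32772658 220.87388494  65.        ]]
```

View pics/s12.png

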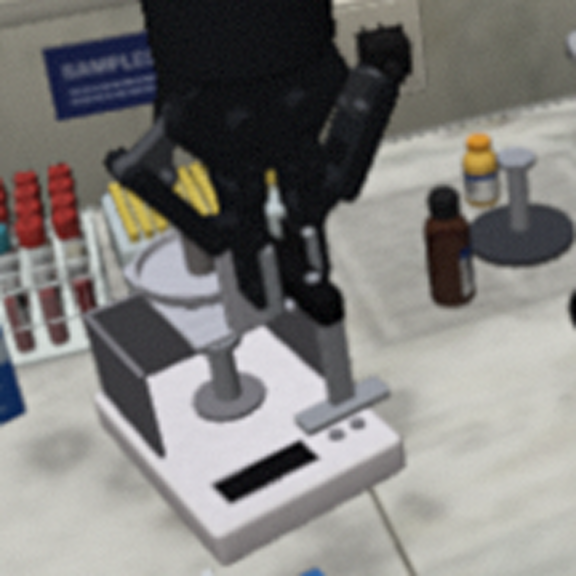

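View pics/sc12.png

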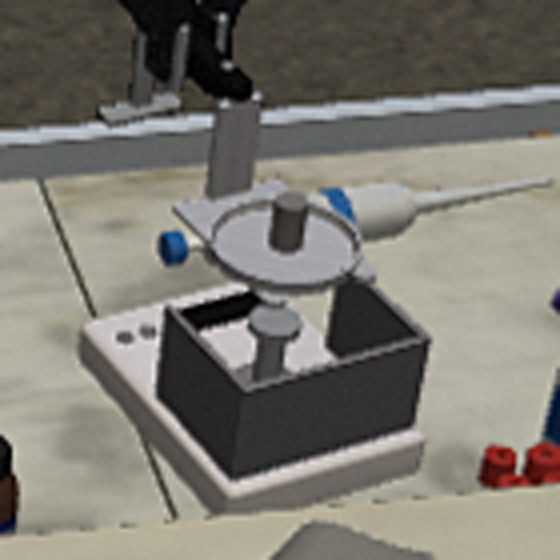

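View pics/wrist12.png

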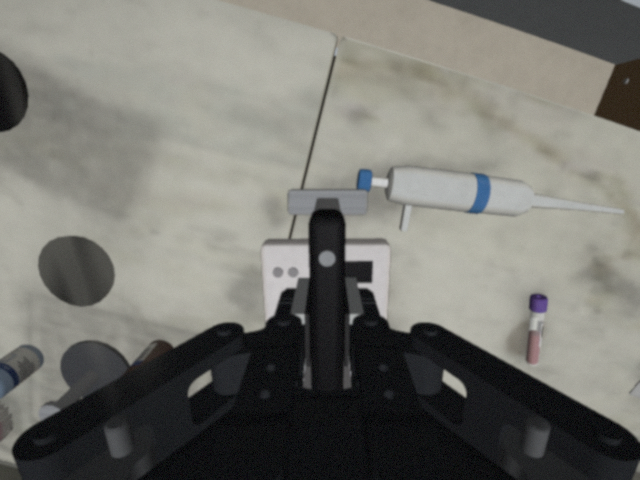

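```bash
python3 - <<'E'
from h import *
sc=load("scene12")
S=lambda x,y:[380+x/4,140+y/4]
p=onz(sc,[S(211,237),S(361,247),S(286,240)],123.2);print(p, p[:2].mean(0))
print(onz(sc,[S(275,323),S(249,323),S(302,325)],75))
print("core top, bot",onz(sc,[S(291,200)],110.2+4+3+26),onz(sc,[S(289,244)],117))
print((proj(sc,[[491,444.6,123.2],[491.2,444.8,75]])-[380,140])*4)
th=np.linspace(0,2*np.pi,60)
for cx,cy,z,r,col in((491,444.6,123.2,36,(0,255,0)),(491.2,444.8,75,13,(0,0,255))):
    pass
im=cv2.resize(sc["color"][140:280,380:520,::-1],None,fx=4,fy=4,interpolation=cv2.INTER_CUBIC)
for cx,cy,z,r,col in((491,444.6,123.2,36,(0,255,0)),(491.2,444.8,75,13,(0,0,255))):
    q=(proj(sc,np.c_[cx+r*np.cos(th),cy+r*np.sin(th),0*th+z])-[380,140])*4
    cv2.polylines(im,[q.round().astype(int)],True,col,1)
cv2.imwrite("pics/ov12.png",im)
E
```

```text
[[490.60542961 408.95422212 123.2       ]
 [508.76897787 475.27720811 123.2       ]
 [498.14317993 442.72853411 123.2       ]] [499.68720374 442.11571512 123.2       ]
[[498.45325799 443.33014721  75.        ]
 [496.64431323 431.07210312  75.        ]
 [501.87710933 455.56896923  75.        ]]
core top, bot [[494.63803378 443.63880437 143.2       ]] [[493.01285742 446.53192739 117.        ]]
[[285.35564969 231.06147636]
 [273.54637695 313.82301896]]
```

View pics/ov12.png

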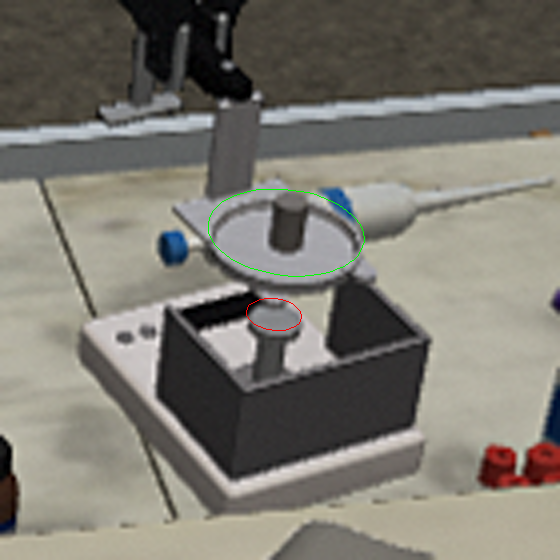

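>>> move_arm:
  rows:
    - [[0, 0, -0.2], 0]
    - [[0, 0, -0.6], 0]
    - [[0, 0, -1.1], 0]
    - [[0, 0, -1.6], 0]
    - [[0, 0, -2.1], 0]
    - [[0, 0, -2.6], 0]
    - [[0, 0, -2.9], 0]
    - [[0, 0, -3.1], 0]
    - [[0, 0, -3.1], 0]

```text
t: 21.3
ee_pos: [392.3, 418.2, 120.5]
orientation: [-0.206, 1.561, 0.205]
contact_force: [0.5, 0.1, -2.1]
opening: 0.153
```

```bash
python3 - <<'E'
from st import *
s=snap("side","13");sc=snap("scene","13")
a=cv2.resize(s["color"][210:350,110:290],None,fx=2.2,fy=2.2,interpolation=cv2.INTER_CUBIC);b=cv2.resize(sc["color"][140:280,360:540],None,fx=2.2,fy=2.2,interpolation=cv2.INTER_CUBIC)
cv2.imwrite("pics/m13.png",np.hstack([a,b])[:,:,::-1])
E
```

```text
t 21.3 tcp [392.3 418.2 120.5] yaw 14.98 down [-2.e-04 -9.e-04 -1.e+00] F [ 0.5  0.1 -2.1] q6 0.443373832207716 op 0.15324381910733437
seat [489.9 444.3 120.4] under z 79.1
```

View pics/m13.png

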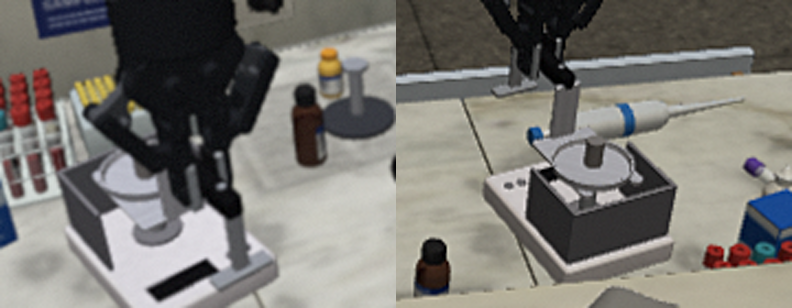

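>>> move_arm:
  rows:
    - [[0, 0, -0.2], 0]
    - [[0, 0, -0.4], 0]
    - [[0, 0, -0.55], 0]
    - [[0, 0, -0.65], 0]
    - [[0, 0, -0.75], 0]
    - [[0, 0, -0.85], 0]
    - [[0, 0, -0.95], 0]
    - [[0, 0, -1.1], 0]
    - [[0, 0, -1.3], 0]
    - [[0, 0, -1.5], 0]
    - [[0, 0, -1.65], 0]
    - [[0, 0, -1.7], 0]
    - [[0, 0, -1.7], 0]
    - [[0, 0, -1.7], 0]

```text
t: 23.15
ee_pos: [392.5, 418.3, 103.8]
orientation: [-0.206, 1.561, 0.205]
contact_force: [-0.0, -0.8, -2.0]
opening: 0.149
```

```bash
python3 - <<'E'
from st import *
s=snap("side","14");sc=snap("scene","14")
crop(s,110,210,290,350,4,"pics/s14.png")
sc=load("scene14");th=np.linspace(0,2*np.pi,60)
im=cv2.resize(sc["color"][140:280,380:540,::-1],None,fx=4,fy=4,interpolation=cv2.INTER_CUBIC)
q=(proj(sc,np.c_[491.2+36*np.cos(th),444.8+36*np.sin(th),0*th+84])-[380,138])*4
cv2.polylines(im,[q.round().astype(int)],True,(0,255,0),1)
cv2.imwrite("pics/sc14.png",im)
E
```

```text
t 23.15 tcp [392.5 418.3 103.8] yaw 14.98 down [ 3.e-04 -5.e-04 -1.e+00] F [-0.  -0.8 -2. ] q6 0.4433426675775017 op 0.14894913451841246
seat [490.1 444.4 103.8] under z 62.4
```

View pics/s14.png

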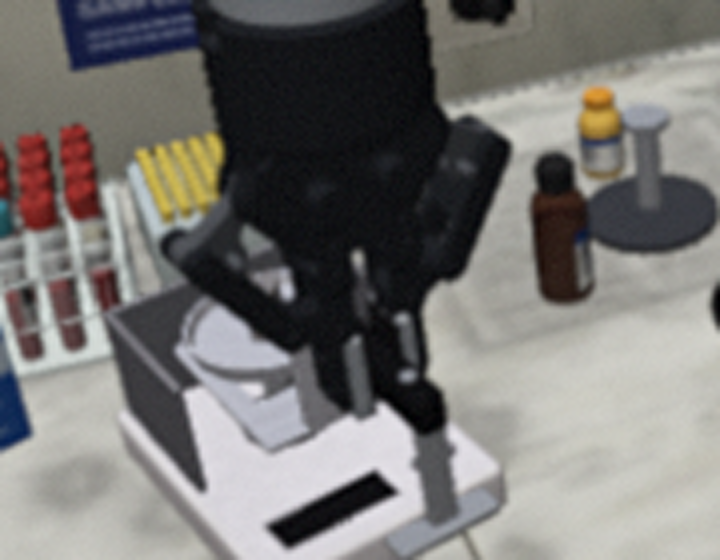

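View pics/sc14.png

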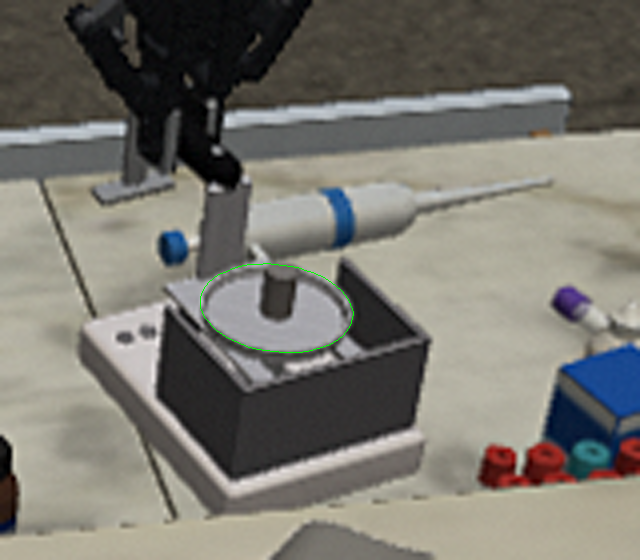

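>>> move_arm:
  rows:
    - [[-0.29, -0.08, 0], 0]
    - [[-0.77, -0.21, 0], 0]
    - [[-1.45, -0.39, 0], 0]
    - [[-2.22, -0.6, 0], 0]
    - [[-2.99, -0.8, 0], 0]
    - [[-3.77, -1.01, 0], 0]
    - [[-4.54, -1.22, 0], 0]
    - [[-5.31, -1.42, 0], 0]
    - [[-6.09, -1.63, 0], 0]
    - [[-6.86, -1.84, 0], 0]
    - [[-7.73, -2.07, 0], 0]
    - [[-8.69, -2.33, 0], 0]
    - [[-9.66, -2.59, 0], 0]
    - [[-10.6, -2.85, 0], 0]
    - [[-11.1, -2.98, 0], 0]
    - [[-11.3, -3.03, 0], 0]
    - [[-11.3, -3.03, 0], 0]

```text
t: 25.38
ee_pos: [279.6, 388.2, 103.9]
orientation: [-0.206, 1.56, 0.205]
contact_force: [0.1, -0.5, -1.6]
opening: 0.153
```

```bash
python3 - <<'E'
from st import *
s=snap("side","15");sc=snap("scene","15")
crop(s,110,210,310,370,3.8,"pics/s15.png")
th=np.linspace(0,2*np.pi,60)
im=cv2.resize(sc["color"][140:280,360:540,::-1],None,fx=4,fy=4,interpolation=cv2.INTER_CUBIC)
q=(proj(sc,np.c_[491.2+36*np.cos(th),444.8+36*np.sin(th),0*th+84])-[360,138])*4
cv2.polylines(im,[q.round().astype(int)],True,(0,255,0),1)
cv2.imwrite("pics/sc15.png",im)
E
```

```text
t 25.375 tcp [279.6 388.2 103.9] yaw 14.99 down [ 7.e-04 -3.e-04 -1.e+00] F [ 0.1 -0.5 -1.6] q6 0.5501000490537014 op 0.15282623093836242
seat [377.2 414.3 104. ] under z 62.5
```

View pics/s15.png

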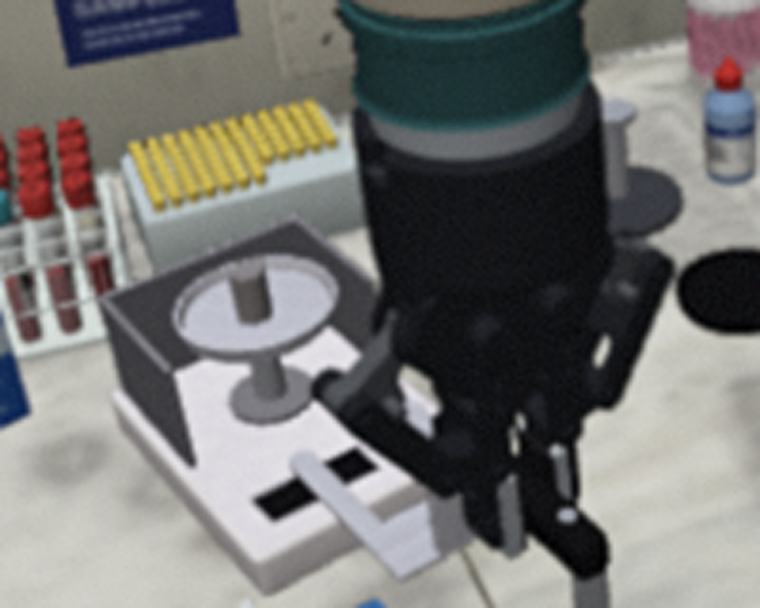

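View pics/sc15.png

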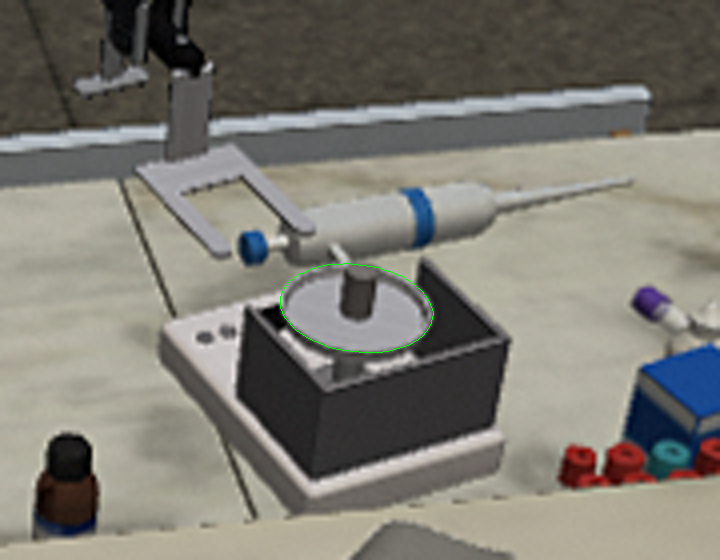

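>>> move_arm:
  rows:
    - [[-0.5, -0.2, 1], 0]
    - [[-0.8, -0.3, 3], 0]
    - [[-0.8, -0.3, 5.5], -4]
    - [[-0.8, -0.5, 8], -12]
    - [[0, -1, 8], -21]
    - [[1, -2, 8], -30]
    - [[2, -3, 8], -39]
    - [[3, -4, 8], -48]
    - [[4, -5, 8], -57]
    - [[5, -6, 8], -66]
    - [[6, -7, 8], -75]
    - [[7, -8, 8], -84]
    - [[8, -9, 8], -93]
    - [[9, -9.5, 8], -102]
    - [[10, -9.8, 8], -111]
    - [[11, -9.8, 8], -120]
    - [[12, -9.8, 8], -129]
    - [[12.5, -9.8, 8], -138]
    - [[12.8, -9.8, 8], -146]
    - [[12.8, -9.8, 8], -151.5]

```text
t: 27.98
ee_pos: [408.1, 290.3, 184.6]
orientation: [1.78, 0.706, -1.78]
contact_force: [0.1, -0.7, -1.8]
opening: 0.157
```

>>> move_arm:
  rows:
    - [[0, 0, -1], 0]
    - [[0, 0, -2], 0]

```text
t: 28.22
ee_pos: [408.0, 290.3, 164.2]
orientation: [1.779, 0.707, -1.779]
contact_force: [0.4, -0.1, -1.1]
opening: 0.151
```

```bash
python3 - <<'E'
from st import *
s=snap("side","16")
crop(s,110,190,370,370,3,"pics/s16.png")
E
```

```text
t 28.225 tcp [408.  290.3 164.2] yaw -136.67 down [ 0.e+00  3.e-04 -1.e+00] F [ 0.4 -0.1 -1.1] q6 2.874253960609371 op 0.1511902056899997
seat [334.6 221.  164.2] under z 122.8
```

View pics/s16.png

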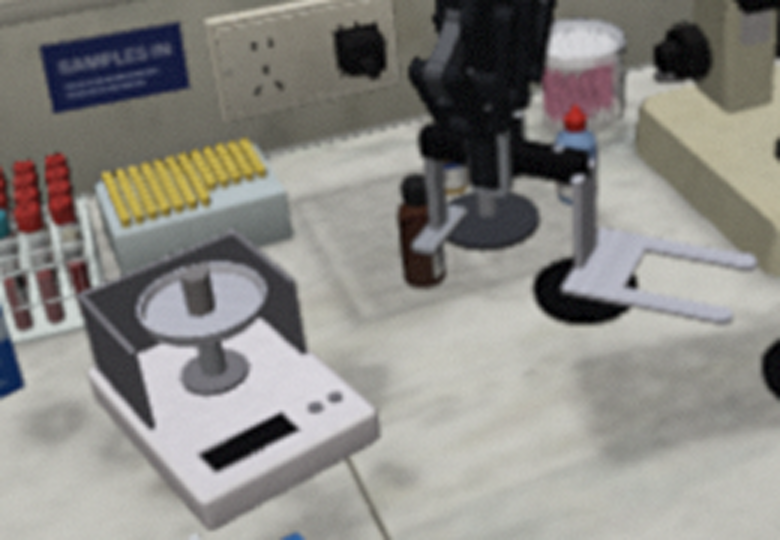

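Pan and core stand on the post; the lifter is back over its old place. Lowering 122.8 mm to the bench.

>>> move_arm:
  rows:
    - [[0, 0, -1.5], 0]
    - [[0, 0, -4], 0]
    - [[0, 0, -6.5], 0]
    - [[0, 0, -9], 0]
    - [[0, 0, -10.5], 0]
    - [[0, 0, -11.4], 0]
    - [[0, 0, -11.8], 0]
    - [[0, 0, -12.1], 0]
    - [[0, 0, -12.25], 0]
    - [[0, 0, -12.25], 0]
    - [[0, 0, -12.25], 0]

```text
t: 29.65
ee_pos: [407.5, 289.8, 41.4]
orientation: [1.778, 0.706, -1.781]
contact_force: [-2.0, -1.8, 5.7]
opening: 0.152
```

```bash
python3 - <<'E'
from st import *
E
```

```text
t 29.65 tcp [407.5 289.8  41.4] yaw -136.68 down [-1.4e-03 -9.0e-04 -1.0e+00] F [-2.  -1.8  5.7] q6 2.874372209239664 op 0.15225298219074657
seat [334.  220.5  41.5] under z -0.0
```

Standing on the bench (contact force 5.7 N up). Opening, then rising.

>>> move_arm:
  hand: 8.5
  rows:
    - [[0, 0, 0], 0]
    - [[0, 0, 0], 0]
    - [[0, 0, 0], 0]
    - [[0, 0, 0], 0]
    - [[0, 0, 0], 0]
    - [[0, 0, 0], 0]
    - [[0, 0, 0], 0]

```text
t: 30.52
ee_pos: [407.4, 289.8, 41.3]
orientation: [1.777, 0.706, -1.781]
contact_force: [-0.3, -1.0, 0.0]
opening: 0.995
```

>>> move_arm:
  rows:
    - [[0, 0, 0.5], 0]
    - [[0, 0, 1.5], 0]
    - [[0, 0, 3.5], 0]
    - [[0, 0, 6], 0]
    - [[0, 0, 9], 0]
    - [[0, 0, 12], 0]
    - [[0, 0, 15], 0]
    - [[0, 0, 17], 0]
    - [[0, 0, 18], 0]
    - [[0, 0, 18], 0]

```text
t: 31.78
ee_pos: [407.9, 290.0, 222.2]
orientation: [1.779, 0.706, -1.779]
contact_force: [-0.4, -0.4, -0.6]
opening: 0.997
```

```bash
python3 - <<'E'
from st import *
s=snap("side","17");sc=snap("scene","17");w=snap("wrist","17")
crop(s,110,190,370,370,3,"pics/s17.png")
a=cv2.resize(w["color"],(400,300));b=cv2.resize(sc["color"][150:300,300:500],(400,300))
cv2.imwrite("pics/m17.png",np.hstack([a,b])[:,:,::-1])
E
```

```text
t 31.775 tcp [407.9 290.  222.2] yaw -136.68 down [ 2.e-04 -1.e-04 -1.e+00] F [-0.4 -0.4 -0.6] q6 2.874403061503011 op 0.9967607974200818
seat [334.4 220.7 222.2] under z 180.8
```

View pics/s17.png

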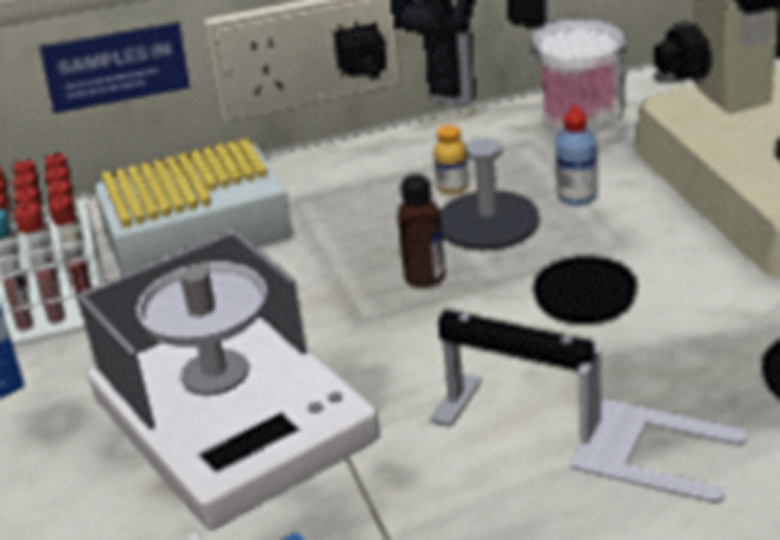

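View pics/m17.png

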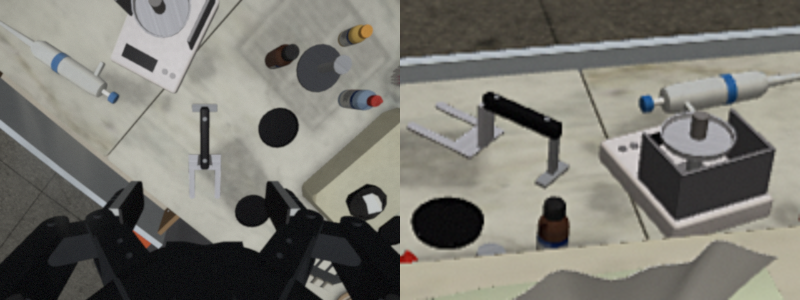

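```bash
python3 - <<'E'
from h import *
s=load("side17");S=lambda x,y:[110+x/3,190+y/3]
print("rim",onz(s,[S(135,300),S(268,290),S(201,300)],84)); print("ring",onz(s,[S(215,371)],34)); print("display",onz(s,[S(249,441)],30))
s0=load("side0");print("post before",onz(s0,[[130+158/3.3,200+311/3.3]],75), "ring before",onz(s0,[[130+170/3.3,200+376/3.3]],34))
im=cv2.resize(s["color"][250:340,130:220,::-1],None,fx=6,fy=6,interpolation=cv2.INTER_CUBIC);th=np.linspace(0,2*np.pi,80)
for z,r,c in((84,36,(0,255,0)),(34,19,(0,0,255))):
    q=(proj(s,np.c_[491.2+r*np.cos(th),444.8+r*np.sin(th),0*th+z])-[130,250])*6
    cv2.polylines(im,[q.round().astype(int)],True,c,1)
cv2.imwrite("pics/ov17.png",im)
E
```

```text
rim [[504.76466032 475.47597894  84.        ]
 [479.43764629 405.30486882  84.        ]
 [487.43770189 441.74824741  84.        ]]
ring [[485.74136394 442.50909541  34.        ]]
display [[421.72572371 438.81580052  30.        ]]
post before [[487.50099295 441.76957038  75.        ]] ring before [[485.1113401  442.91628553  34.        ]]
```

View pics/ov17.png

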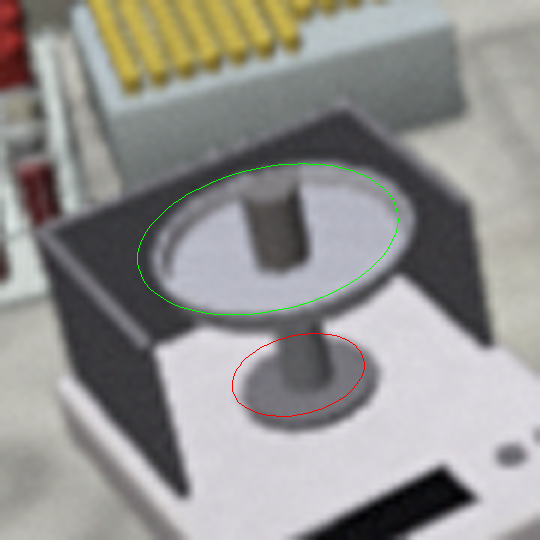

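```bash
python3 -c "
from cell import close_job
print(close_job())"
```

```text
the job is handed in; nothing more can be done
None
```

I moved the pan with its core from the stand to the balance's post using only the lifter. The lifter is back on the bench where it first stood, and I handed the job in at about 32 s of the 69 s allowed. `close_job` gives no verdict, so what follows is from my own checks.

- **Pan:** in the last side and scene views it sits level on the post. It is centred to about 1–2 mm, judged by comparing the pan and post within the same picture. The core is upright near the middle.
- **Lifter:** it stands level on the bench, released, with nothing touching it. It met the bench at the same height I had picked it up from.
- **Bottles:** the three round the stand look unmoved in the pictures.
- **Disagreement:** absolute positions from the fixed cameras differ from the wrist camera by several mm. This shift moves pan and post equally, so I trusted the wrist averages and the relative comparison.

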